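# Shut the padlock tray, draw out the nut tray

### The job

The hex nut is needed next: push the blue-fronted parts tray, which was left partly out, fully home, and then hook a fingertip behind the upright lip of the yellow-fronted tray and draw it all the way out to its stop, with the nut riding in it. Only push and hook with the fingertips: do not pinch the lips, leave the nut and the padlock lying in their trays, and do not disturb the other things on the table.

Things in the scene. Friction and masses are not known exactly. Their poses are not given: they have to be found in the camera images.
- blue_unit: Fixed grey housing of the blue tray, 154 x 116 wide x 53 high. Origin under its centre on the table; x to its back; the tray slides out along -x. Clear cover (top at 53) from x = -20 to the back at 78; sides 42 high from x = -75 to 75. Stands left or right of the other housing, somewhat turned. (mm)
- blue_lip (a point): Upright blue lip of the blue tray, moving with it: sheet 4 thick (x), 108 wide (y), its top 42 above this point, which is at mid-width, mid-thickness, on the level of the tray's inner floor (8 above the table). x points into the tray, -x the way out. Behind it, x from 3 to 51, an empty pocket 98 wide, open above, between 28 high side walls; then an 18 high partition. (mm)
- blue_face (a point): Centre of the outer surface of the blue face plate (92 wide, 35 high, 3 thick, with a blank paper card) on the front of the blue lip; 27.5 above the table, 5 in front of the lip's point; -x points out of it, towards the robot. (mm)
- blue_tray (a joint): How far the blue tray is out of its housing, in m: 0 = fully home against its stop, 0.100 = fully out against its stop. It starts 50 to 75 mm out. It slides stiffly (about 1.5 N of friction plus drag), has no spring and stays where it is left. Push it to 0.
- blue_bay (a point): Centre of the inner floor of the blue tray's rear bay (91 long, 98 wide), moving with the tray, 99 behind the lip's origin. (mm)
- yellow_unit: Fixed grey housing of the yellow tray, 154 x 116 wide x 53 high. Origin under its centre on the table; x to its back; the tray slides out along -x. Clear cover (top at 53) from x = -20 to the back at 78; sides 42 high from x = -75 to 75. Stands left or right of the other housing, somewhat turned. (mm)
- yellow_lip (a point): Upright yellow lip of the yellow tray, moving with it: sheet 4 thick (x), 108 wide (y), its top 42 above this point, which is at mid-width, mid-thickness, on the level of the tray's inner floor (8 above the table). x points into the tray, -x the way out. Behind it, x from 3 to 51, an empty pocket 98 wide, open above, between 28 high side walls; then an 18 high partition. (mm)
- yellow_face (a point): Centre of the outer surface of the yellow face plate (92 wide, 35 high, 3 thick, with a blank paper card) on the front of the yellow lip; 27.5 above the table, 5 in front of the lip's point; -x points out of it, towards the robot. (mm)
- yellow_tray (a joint): How far the yellow tray is out of its housing, in m: 0 = fully home against its stop, 0.100 = fully out against its stop. It starts within 6 mm of home. It slides stiffly (about 1.5 N of friction plus drag), has no spring and stays where it is left. Draw it out to the stop.
- yellow_bay (a point): Centre of the inner floor of the yellow tray's rear bay (91 long, 98 wide), moving with the tray, 99 behind the lip's origin. (mm)
- nut_big: Grey steel hex nut, 27 x 31 x 13, lying loose in the rear bay of the yellow tray; origin under its centre. (mm)
- padlock: Brass padlock, 75 x 40 x 18, lying loose in the rear bay of the blue tray; origin under its centre. (mm)
- tape_measure: Yellow tape measure, 54 x 78 x 29, lying loose on the left; bystander. Origin under its centre. (mm)
- oil_can: Copper-coloured oil can with a thin spout, 70 across, 120 high, standing loose on the right; bystander. Origin under its centre. (mm)
- tin_grease: Red flat grease tin, 70 across, 46 high, standing loose on the left; bystander. Origin under its centre. (mm)
- block_wood: Wooden block, 45 x 100 x 35, lying loose on the left, long side to the trays; bystander. Origin under its centre. (mm)
There are look-alikes about, which are no part of the job. What is shaped like the padlock but pink is not meant.

How it is judged (in metres and radians):
On the way, in this order (a step that is already met when the one before it is completed fails the run):
1. the blue tray is pushed fully home while the yellow one is still in (value of joint blue_tray below 0.006 m and value of joint yellow_tray below 0.05 m), for 0.2 s.
2. the yellow tray is drawn out to its stop with the blue one home (value of joint yellow_tray above 0.092 m and value of joint blue_tray below 0.006 m), for 0.2 s.
At the end, for the whole second after the job is handed in: The blue tray is home (within 6 mm) and the yellow tray out to its stop (at least 92 of 100 mm), both still; the nut lies in the yellow tray's bay and the padlock in the blue one's, at rest; tape measure, oil can, grease tin and wooden block are within 20 mm of where they stood (all of step 2 and horizontal distance between nut_big and yellow_bay below 0.056 m and height (world z) of each of nut_big, padlock below 0.03 m and horizontal distance between padlock and blue_bay below 0.056 m and linear speed of each of nut_big, padlock below 0.01 m/s and velocity of joint blue_tray between -0.005 and 0.005 m/s and velocity of joint yellow_tray between -0.005 and 0.005 m/s and distance of each of tape_measure, oil_can, tin_grease, block_wood from where it was at the start of the episode below 0.02 m); the robot touches nothing.
It fails at once if the hex nut or the padlock is lifted out of its tray (height (world z) of any of nut_big, padlock above 0.035 m).
It fails at once if the yellow tray's lip is pinched: fingers press on its inside and on its face plate at once (contact force between the fingers and yellow_tray_c5 above 1.5 N and contact force between the fingers and yellow_tray_c6 above 1.5 N).
It fails at once if the blue tray's lip is pinched: fingers press on its inside and on its face plate at once (contact force between the fingers and blue_tray_c5 above 1.5 N and contact force between the fingers and blue_tray_c6 above 1.5 N).
It fails at once if the tape measure, oil can, grease tin or wooden block is moved more than 20 mm (distance of any of tape_measure, oil_can, tin_grease, block_wood from where it was at the start of the episode above 0.02 m).
It also fails if it takes over 42 s, if anything falls off the work surface, if the arm or the gripper's body presses on something with over 40 N, if the wrist force passes 120 N, or if a joint passes its speed limit or range.

### The arm

A 6-joint arm with a two-finger parallel gripper is mounted at the origin on a cart in front of the work surface, level with it; the furniture and walls round the work are solid. World frame = base frame: x ahead of the robot, y to its left, z up, the work surface at z = 0. Lengths are in m, angles in degrees, forces in N, time in s.
With the tool pointing down it reaches from about 0.35 to 0.85 m from the base axis. Payload 8.1 kg.
Tool frame: the origin (TCP) lies midway between the tips of the shut fingers; the grasp point (between the pads) lies 19 mm behind it; z points along the fingers, y is the direction in which the jaws open and shut (so a half turn about z gives the same grasp; the last joint's range is limited). The gripper opens to 93 mm and grips with 3 to 60 N. Pads are 15 mm wide; open, the fingers measure 128 mm over their backs; the gripper's body (75 mm by 188 mm) begins 65 mm behind the grasp point.
Start: joints at [-72.846, 7.471, 85.268, -0, 87.261, -4.893], TCP at [0.225, -0.556, 0.219] pointing down, gripper open.
Joint ranges: [-169.43, 169.43], [-51.17, 129.36], [1.28, 143.12], [-76.62, 256.62], [0, 156.53], [-152.29, 152.29]. Speed limits (degrees/s): [136.94, 136.94, 159.86, 180, 180, 180].

### API

Orientations are given as a 3x3 rotation matrix whose columns are the frame's x, y, z axes.
In Python, from station import bot gives the robot as it stands. The module is installed in compiled form; this text tells all that it offers.
- The arm moves only by the tool send_rows, never from a script. Its argument "rows" is a list of rows, each a list of 3 entries, a list of its own where there are three numbers: the shift along the world's x, y, z in mm, then the turn, a rotation vector about the world's x, y, z in rad, then the opening, from -1 (shut) to 1 (fully open). In form: [[[dx, dy, dz], [rx, ry, rz], hand], ...]. A call has 1 to 8 rows; each row is the pose to reach, as a shift and turn from the pose commanded when the call began; what a row does not reach only later rows make up. A row lasts 1/10 s, in which the tool goes at most 50 mm and 8.59 degrees, less where a joint would pass 70% of its speed; a pose out of reach is approached as far as the arm can. A call with a gripper value outside its range is refused whole. The fingers move at their own pace and stop on an object; the grip force is fixed at half the most. Time passes only in rows, so rows that repeat a pose let the fingers close. It gives the time, the measured TCP pose, the force and the opening at its end, in the units of the state.
- bot.state(): the state, without advancing time (a new reading comes with each control period).
- bot.capture(name): name is "scene" or "top" or "wrist"; returns (picture, depth): 400x640x3 uint8, red, green, blue; 400x640 float32, m along the optical axis (not along the pixel's ray), 0 where there is no reading.
- bot.camera_params(name): a dict with "K" (3x3 intrinsics, pixels), "dist_coeffs" ([k1, k2, p1, p2, k3] as OpenCV has them; the pictures are not rectified), "R" (3x3) and "t" (3): a world point X has camera coordinates R X + t. Camera axes: x right, y down, z forward; pixel columns grow to the right and rows downward; lengths in m; the calibration is good to about 2 mm. A picture is of the moment at which its call begins: read the wrist's pose just before it. camera_params takes no time and is no camera call; for the wrist camera it gives the pose at the moment of the call.
- bot.close_job(): hands the job in, once; it reports no verdict.
Trained networks look in the newest picture that a camera, given by its name, has taken for a name from the list of things; names that differ only in an ending like _2 or _b are one class to them, and where a whole thing is asked for, a point or a joint stands for the part that bears it (a point fixed in the world has none). Each returns a list of dicts, best first, with "confidence" (0 to 1); they miss things now and then, are a little off and sometimes report something else, mostly with a low value. They report only what shows in the picture. A call takes as long as a camera call. They do not tell look-alikes from the thing itself.
- bot.spot_in(camera, thing): "point" ([row, column] as shares, 0 to 1, of the picture: columns of its width, rows of its height, amid what is visible of it).
- bot.masks_of(camera, thing): "pixels" (400x640 bool, what is visible of it) and "point" ([row, column] as shares, 0 to 1, of the picture: columns of its width, rows of its height, amid what is visible of it).
- bot.landmark_of(camera, thing): "point" ([row, column] as shares, 0 to 1, of the picture: columns of its width, rows of its height: a listed point, or the origin of a listed thing).
The state is a dict: "t": time; "q": joint angles; "qvel": joint speeds; "tau": joint torques, N m; "ee_pos": TCP position; "tool_rot": TCP orientation; "ft_force": force on the tool from outside, world axes, zero at the start; "wrist_torque": the same for the moment, N m; "gripper_width": opening from 0.0 (shut) to 1.0 (fully open).
Only numpy, scipy, OpenCV 4.12 (cv2) and the standard library are available. Lean on these libraries where they do the work, as an engineer would, in place of code of your own. Each camera call takes 0.05 s, during which the arm holds its last target. There are 200 camera calls.

## Working session

There is one attempt and no reset: what is moved stays moved. The work goes in short steps, Python scripts to look and compute and a tool call to move; the robot and the scene stay as the last step left them, time stands still between calls to the robot, and variables do not carry over. Pictures are saved under pics/ and viewed, about 8 in all and at most 12, crops included, and the job is handed in when it is done.

Besides the shell and the picture viewer there is one more tool, called after "Call:" as a command line: name --argument value ..., lists and objects as JSON in quotes. send_rows: Moves the arm, as the interface text tells. Its arguments: {"type":"object","properties":{"rows":{"type":"array","items":{"type":"array"}}},"required":["rows"]}

```bash
mkdir -p pics; cat > h.py <<'E'
import numpy as np, cv2
from station import bot
def pix2world(cam,rc,depth=None,z=None):
    p=bot.camera_params(cam);K=np.array(p["K"]);R=np.array(p["R"]);t=np.array(p["t"])
    uv=np.array([[[rc[1],rc[0]]]],float)
    n=cv2.undistortPoints(uv,K,np.array(p["dist_coeffs"]))[0,0]
    ray=np.array([n[0],n[1],1.])
    c=-R.T@t; d=R.T@ray
    if z is not None: return c+d*(z-c[2])/d[2]
    return c+d*depth
def save(name,img): cv2.imwrite("pics/"+name+".png",cv2.cvtColor(img,cv2.COLOR_RGB2BGR))
E
python3 - <<'E'
from h import *
zs={"blue_lip":.008,"yellow_lip":.008,"blue_face":.0275,"yellow_face":.0275,"blue_unit":0,"yellow_unit":0,"blue_bay":.008,"yellow_bay":.008,"nut_big":.008,"padlock":.008,"tape_measure":0,"oil_can":0,"tin_grease":0,"block_wood":0}
ims=[]
for cam in ["top","scene"]:
    im,d=bot.capture(cam);save(cam,im);np.save(cam+"_d.npy",d)
for cam in ["top","scene"]:
    for th,z in zs.items():
        for r in bot.landmark_of(cam,th)[:3]:
            rc=np.array(r["point"])*[400,640]
            print(cam,th,round(r["confidence"],2),rc.round(),pix2world(cam,rc,z=z).round(4))
print(bot.state()["t"],bot.state()["tool_rot"])
E
```

```text
top blue_lip 0.9 [199. 272.] [0.5264 0.0547 0.008 ]
top yellow_lip 0.95 [192. 371.] [ 0.5488 -0.2394  0.008 ]
top yellow_lip 0.43 [202. 273.] [0.5183 0.0495 0.008 ]
top blue_face 0.64 [205. 273.] [0.5072 0.0487 0.0275]
top yellow_face 0.69 [197. 374.] [ 0.5306 -0.2458  0.0275]
top blue_unit 0.67 [159. 272.] [0.6492 0.057  0.    ]
top yellow_unit 0.76 [169. 370.] [ 0.6189 -0.2379  0.    ]
top yellow_bay 0.94 [162. 372.] [ 0.6389 -0.2446  0.008 ]
top yellow_bay 0.57 [201. 275.] [0.5201 0.0442 0.008 ]
top nut_big 0.38 [168. 271.] [0.6188 0.0586 0.008 ]
top nut_big 0.28 [157. 204.] [0.6529 0.2557 0.008 ]
top padlock 0.75 [238. 294.] [ 0.4117 -0.0116  0.008 ]
top padlock 0.58 [169. 271.] [0.6155 0.0573 0.008 ]
top padlock 0.48 [170. 326.] [ 0.6132 -0.1047  0.008 ]
top tape_measure 0.83 [210. 184.] [0.4954 0.3135 0.    ]
top tape_measure 0.38 [191. 372.] [ 0.5526 -0.2431  0.    ]
top oil_can 0.57 [202. 450.] [ 0.5182 -0.4747  0.    ]
top tin_grease 0.56 [252. 219.] [0.3721 0.206  0.    ]
top block_wood 0.65 [159. 205.] [0.6486 0.2547 0.    ]
scene blue_lip 0.88 [221. 294.] [0.527  0.0266 0
[... 445 characters left out ...]
0.6278 0.0515 0.008 ]
scene yellow_bay 0.64 [186. 344.] [ 0.64   -0.2492  0.008 ]
scene padlock 0.71 [202. 316.] [ 0.5908 -0.0978  0.008 ]
scene padlock 0.63 [210. 272.] [0.6214 0.0434 0.008 ]
scene padlock 0.51 [229. 325.] [ 0.4305 -0.0136  0.008 ]
scene tape_measure 0.65 [255. 217.] [0.4925 0.2906 0.    ]
scene tin_grease 0.62 [263. 268.] [0.3816 0.2034 0.    ]
scene block_wood 0.95 [229. 208.] [0.6423 0.2476 0.    ]
scene block_wood 0.26 [192. 352.] [ 0.6042 -0.2517 -0.    ]
scene block_wood 0.26 [187. 341.] [ 0.6579 -0.2485  0.    ]
1.5 [[ 9.26871028e-01  3.75379936e-01  1.71842375e-05]
 [ 3.75379937e-01 -9.26871028e-01 -1.91003477e-05]
 [ 8.75768458e-06  2.41541769e-05 -1.00000000e+00]]
```

```bash
python3 - <<'E'
import cv2
a=cv2.imread("pics/top.png")[135:260,170:470]
b=cv2.imread("pics/scene.png")[150:290,180:420]
cv2.imwrite("pics/c1.png",cv2.resize(a,(800,333),interpolation=cv2.INTER_CUBIC))
cv2.imwrite("pics/c2.png",cv2.resize(b,(800,467),interpolation=cv2.INTER_CUBIC))
E
```

```text
(no output)
```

View pics/c1.png

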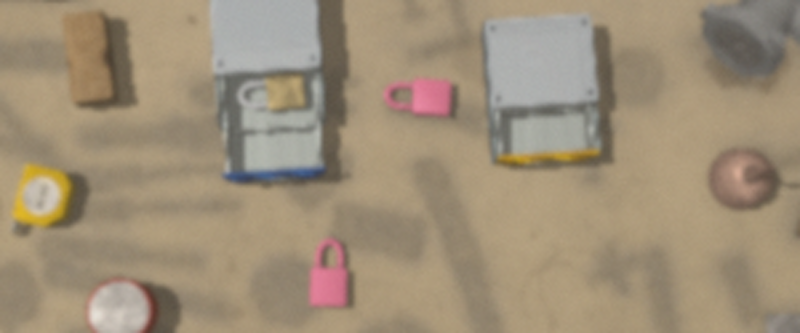

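View pics/c2.png

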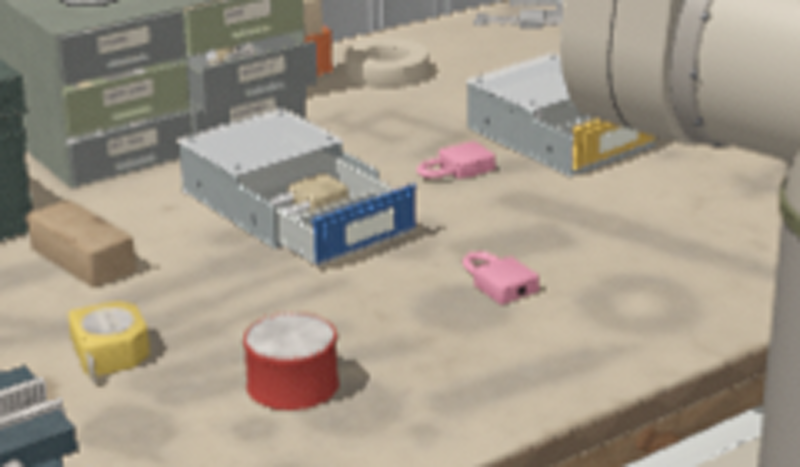

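The top view (crop) shows the blue lip at (275,174), still out with the brass padlock behind it, and the yellow lip at (548,155), nearly home. The pink padlocks at (418,97) and (329,275) are look-alikes. The scene view agrees. Next I measure the yaws from the lip edges.

```bash
python3 - <<'E'
from h import *
im=cv2.cvtColor(cv2.imread("pics/top.png"),cv2.COLOR_BGR2HSV);d=np.load("top_d.npy")
for n,lo,hi,c in [("blue",(105,120,60),(125,255,255),(199,272)),("yellow",(18,150,100),(32,255,255),(193,374))]:
    m=cv2.inRange(im,lo,hi)>0
    rr,cc=np.nonzero(m);k=(abs(rr-c[0])<15)&(abs(cc-c[1])<35);rr,cc=rr[k],cc[k]
    # top edge pixels of lip: per column the mean row
    P=np.array([pix2world("top",(rr[cc==x].min()+.5,x+.0),z=.05)[:2] for x in np.unique(cc)])
    l=cv2.fitLine(P[3:-3].astype(np.float32),cv2.DIST_HUBER,0,.01,.01).ravel()
    print(n,len(rr),"ends",P[0].round(4),P[-1].round(4),"mid",((P[0]+P[-1])/2).round(4),"yaw",np.degrees(np.arctan2(-l[0],l[1]))%180, "depthz",[pix2world("top",(r,x),depth=d[r,x])[2].round(3) for r,x in list(zip(rr,cc))[::25]])
c=bot.camera_params("top");print(-np.array(c["R"]).T@c["t"])
E
```

```text
Traceback (most recent call last):
cv2.error: OpenCV(4.12.0) /io/opencv/modules/imgproc/src/linefit.cpp:50: error: (-215:Assertion failed) count > 0 in function 'fitLine2D_wods'
```

```bash
python3 - <<'E'
from h import *
im=cv2.cvtColor(cv2.imread("pics/top.png"),cv2.COLOR_BGR2HSV);d=np.load("top_d.npy")
print(im[194:206,272].tolist(),im[188:200,374].tolist())
for n,lo,hi,c in [("blue",(95,100,30),(130,255,255),(199,272)),("yellow",(14,150,100),(36,255,255),(193,374))]:
    m=cv2.inRange(im,lo,hi)>0
    rr,cc=np.nonzero(m);k=(abs(rr-c[0])<15)&(abs(cc-c[1])<35);rr,cc=rr[k],cc[k]
    print(n,len(rr))
    P=np.array([pix2world("top",(rr[cc==x].mean(),x+.0),z=.047)[:2] for x in np.unique(cc)])
    l=np.polyfit(P[2:-2,1],P[2:-2,0],1)
    print("ends",P[0].round(4),P[-1].round(4),"mid",((P[0]+P[-1])/2).round(4),"yaw",-np.degrees(np.arctan(l[0])))
E
```

```text
[[37, 13, 177], [40, 13, 178], [39, 10, 176], [60, 6, 169], [104, 21, 158], [109, 68, 138], [109, 109, 126], [109, 84, 127], [108, 28, 110], [20, 41, 111], [20, 65, 129], [18, 70, 153]] [[34, 11, 167], [30, 12, 167], [33, 18, 167], [23, 45, 164], [21, 110, 170], [21, 166, 167], [21, 164, 140], [21, 118, 117], [20, 85, 111], [19, 73, 118], [20, 73, 137], [19, 74, 162]]
blue 36
ends [0.5159 0.0933] [0.5218 0.0045] mid [0.5189 0.0489] yaw 2.8814186503333667
yellow 77
ends [ 0.5353 -0.1971] [ 0.5427 -0.2983] mid [ 0.539  -0.2477] yaw 4.1716281602990355
```

Call:
send_rows --rows '[[[195, 604, 0], [0, 0, -0.314], -1], [[195, 604, 0], [0, 0, -0.314], -1], [[195, 604, 0], [0, 0, -0.314], -1], [[195, 604, 0], [0, 0, -0.314], -1], [[195, 604, 0], [0, 0, -0.314], -1], [[195, 604, 0], [0, 0, -0.314], -1], [[195, 604, 0], [0, 0, -0.314], -1], [[195, 604, 0], [0, 0, -0.314], -1]]'

```text
t: 2.3
ee_pos: [0.3483, -0.1737, 0.2189]
tool_rot: [[0.998, 0.07, 0.001], [0.07, -0.998, -0.001], [0.001, 0.001, -1.0]]
ft_force: [1.1, -0.8, 0.2]
gripper_width: 0.362
```

```bash
python3 - <<'E'
from h import *
s=bot.state();print(s["t"],s["ee_pos"],s["tool_rot"][0],s["ft_force"])
E
```

```text
2.3 [ 0.34834597 -0.17370224  0.21891579] [0.99753686 0.07013583 0.001083  ] [ 1.11990283 -0.81554073  0.20372839]
```

Call:
send_rows --rows '[[[72, 220, -20], [0, 0, 0], -1], [[72, 220, -20], [0, 0, 0], -1], [[72, 220, -20], [0, 0, 0], -1], [[72, 220, -20], [0, 0, 0], -1], [[72, 220, -20], [0, 0, 0], -1], [[72, 220, -20], [0, 0, 0], -1], [[72, 220, -20], [0, 0, 0], -1]]'

```text
t: 3.0
ee_pos: [0.42, 0.045, 0.1985]
tool_rot: [[0.997, 0.073, -0.001], [0.073, -0.997, -0.0], [-0.001, 0.0, -1.0]]
ft_force: [0.3, -0.6, 0.2]
gripper_width: 0.006
```

```bash
python3 - <<'E'
from h import *
s=bot.state();print(s["t"],s["ee_pos"],s["ft_force"])
im,d=bot.capture("wrist");save("w1",im);np.save("w1_d.npy",d)
for th,z in {"blue_lip":.008,"blue_face":.0275,"blue_bay":.008,"padlock":.008}.items():
    for r in bot.landmark_of("wrist",th)[:2]:
        rc=np.array(r["point"])*[400,640]; print(th,round(r["confidence"],2),rc.round(),pix2world("wrist",rc,z=z).round(4))
hsv=cv2.cvtColor(im,cv2.COLOR_RGB2HSV)
m=cv2.inRange(hsv,(100,100,30),(125,255,255))>0
rr,cc=np.nonzero(m&(d>0));W=np.array([pix2world("wrist",(r,c),depth=d[r,c]) for r,c in list(zip(rr,cc))[::7]])
k=W[:,2]>.044;T=W[k];l=np.polyfit(T[:,1],T[:,0],1)
print(len(W),T.min(0),T.max(0),"yaw",-np.degrees(np.arctan(l[0])),"x at y=.05",np.polyval(l,.05))
E
```

```text
3.0 [0.41996204 0.04499039 0.19854904] [ 0.25010957 -0.64621135  0.20687108]
blue_lip 0.85 [ 97. 320.] [0.517  0.0448 0.008 ]
blue_lip 0.33 [ 99. 572.] [ 0.5356 -0.2539  0.008 ]
blue_face 0.7 [ 96. 322.] [0.5182 0.0424 0.0275]
blue_bay 0.19 [107. 110.] [0.4886 0.2959 0.008 ]
padlock 0.85 [ 19. 466.] [ 0.6091 -0.1107  0.008 ]
padlock 0.79 [  5. 319.] [0.6118 0.0527 0.008 ]
104 [ 0.51247923 -0.00593414  0.04401162] [0.52525251 0.09886083 0.05249155] yaw 3.8581494563276233 x at y=.05 0.518366524578573
```

View pics/w1.png

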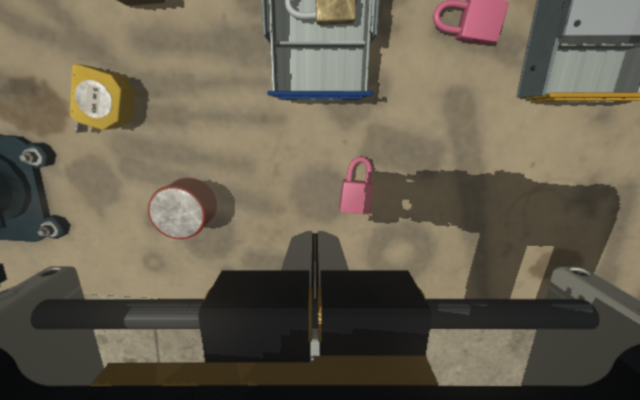

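The wrist view shows the blue lip at rows 92–100, columns 270–375, with the brass padlock behind it, and the pink one at (357,188), clear of the path. I'll go down in front of the blue face.

Call:
send_rows --rows '[[[50, -2, -45], [0, 0, 0], -1], [[50, -2, -90], [0, 0, 0], -1], [[50, -2, -135], [0, 0, 0], -1], [[50, -2, -173], [0, 0, 0], -1], [[60, -1, -173], [0, 0, 0], -1], [[70, 0, -173], [0, 0, 0], -1], [[78, 0, -173], [0, 0, 0], -1], [[85, 1, -173], [0, 0, 0], -1]]'

```text
t: 4.05
ee_pos: [0.5086, 0.0452, 0.0288]
tool_rot: [[0.998, 0.07, 0.005], [0.07, -0.998, -0.0], [0.005, 0.001, -1.0]]
ft_force: [-0.6, -1.1, 0.2]
gripper_width: 0.007
```

Call:
send_rows --rows '[[[8, 1, 0], [0, 0, 0], -1], [[16, 1, 0], [0, 0, 0], -1], [[24, 2, 0], [0, 0, 0], -1], [[32, 2, 0], [0, 0, 0], -1], [[38, 3, 0], [0, 0, 0], -1], [[44, 3, 0], [0, 0, 0], -1]]'

```text
t: 4.65
ee_pos: [0.5495, 0.0487, 0.0254]
tool_rot: [[0.997, 0.071, -0.0], [0.071, -0.997, 0.0], [-0.0, -0.0, -1.0]]
ft_force: [-2.3, 0.9, 0.3]
gripper_width: 0.006
```

Call:
send_rows --rows '[[[4, 0, 0], [0, 0, 0], -1], [[7, 0, 0], [0, 0, 0], -1], [[10, 1, 0], [0, 0, 0], -1], [[12, 1, 0], [0, 0, 0], -1]]'

```text
t: 5.05
ee_pos: [0.5612, 0.0495, 0.0255]
tool_rot: [[0.997, 0.071, -0.0], [0.071, -0.997, -0.0], [-0.0, 0.0, -1.0]]
ft_force: [-1.5, 0.1, 0.4]
gripper_width: 0.003
```

```bash
python3 - <<'E'
from h import *
s=bot.state();print(s["t"],s["ee_pos"],s["ft_force"])
im,d=bot.capture("top");save("t2",im)
c=im[135:260,170:470];save("t2c",cv2.resize(c,(800,333),interpolation=cv2.INTER_CUBIC))
E
```

```text
5.05 [0.56117256 0.04951859 0.02548507] [-1.52748805  0.10217579  0.35291837]
```

View pics/t2c.png

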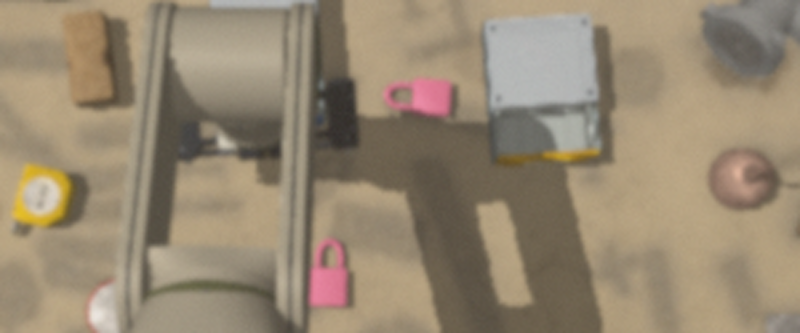

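The arm hides the blue tray here. I'll keep pushing in small steps until the stop shows in the force.

Call:
send_rows --rows '[[[3, 0, 0], [0, 0, 0], -1], [[6, 0, 0], [0, 0, 0], -1], [[6, 0, 0], [0, 0, 0], -1]]'

```text
t: 5.4
ee_pos: [0.5637, 0.0496, 0.0251]
tool_rot: [[0.997, 0.071, -0.008], [0.071, -0.997, -0.0], [-0.008, -0.0, -1.0]]
ft_force: [-18.4, -0.4, 13.5]
gripper_width: 0.005
```

Call:
send_rows --rows '[[[3, 0, 0], [0, 0, 0], -1], [[6, 0, 0], [0, 0, 0], -1], [[6, 0, 0], [0, 0, 0], -1]]'

```text
t: 5.7
ee_pos: [0.5637, 0.0494, 0.0239]
tool_rot: [[0.997, 0.071, -0.021], [0.071, -0.997, -0.001], [-0.021, -0.001, -1.0]]
ft_force: [-45.1, -1.5, 32.7]
gripper_width: 0.001
```

Call:
send_rows --rows '[[[-15, -1, 0], [0, 0, 0], -1], [[-35, -3, 0], [0, 0, 0], -1], [[-40, -3, 45], [0, 0, 0], -1], [[-50, -3, 95], [0, 0, 0], -1], [[-60, -3, 145], [0, 0, 0], -1], [[-80, -20, 175], [0, 0, 0], -1], [[-90, -70, 175], [0, 0, 0], -1], [[-100, -120, 175], [0, 0, 0], -1]]'

```text
t: 6.5
ee_pos: [0.4746, -0.0694, 0.2033]
tool_rot: [[0.997, 0.074, 0.006], [0.074, -0.997, -0.001], [0.005, 0.002, -1.0]]
ft_force: [0.8, -0.3, -0.4]
gripper_width: 0.01
```

Call:
send_rows --rows '[[[-5, -50, 0], [0, 0, 0], -1], [[-10, -100, 0], [0, 0, 0], -1], [[-15, -150, 0], [0, 0, 0], -1], [[-20, -182, 0], [0, 0, 0], -1], [[-20, -182, 0], [0, 0, 0], -1], [[-20, -182, 0], [0, 0, 0], -1]]'

```text
t: 7.1
ee_pos: [0.4535, -0.2511, 0.2007]
tool_rot: [[0.998, 0.069, 0.0], [0.069, -0.998, 0.0], [0.0, -0.0, -1.0]]
ft_force: [-0.4, 0.5, -0.5]
gripper_width: 0.006
```

```bash
python3 - <<'E'
from h import *
s=bot.state();print(s["t"],s["ee_pos"],s["ft_force"])
im,d=bot.capture("wrist");save("w2",im);np.save("w2_d.npy",d)
for th,z in {"yellow_lip":.008,"yellow_face":.0275,"nut_big":.008,"blue_lip":.008}.items():
    for r in bot.landmark_of("wrist",th)[:2]:
        rc=np.array(r["point"])*[400,640]; print(th,round(r["confidence"],2),rc.round(),pix2world("wrist",rc,z=z).round(4))
hsv=cv2.cvtColor(im,cv2.COLOR_RGB2HSV)
m=cv2.inRange(hsv,(15,150,80),(32,255,255))>0
rr,cc=np.nonzero(m&(d>0));W=np.array([pix2world("wrist",(r,c),depth=d[r,c]) for r,c in list(zip(rr,cc))[::5]])
k=(W[:,2]>.044)&(W[:,2]<.056)&(abs(W[:,1]+.245)<.08);T=W[k];l=np.polyfit(T[:,1],T[:,0],1)
print(len(T),T.min(0),T.max(0),"yaw",-np.degrees(np.arctan(l[0])),"x at y=-.248",np.polyval(l,-.248), np.std(T[:,0]-np.polyval(l,T[:,1])))
t2,_=bot.capture("top");c=t2[135:260,170:470]
save("m2",np.vstack([cv2.resize(im[:250],(640,250)),cv2.resize(c,(640,267),interpolation=cv2.INTER_CUBIC)]))
E
```

```text
7.1 [ 0.45346951 -0.25113498  0.20071433] [-0.41749357  0.48298358 -0.51640954]
yellow_lip 0.68 [108. 321.] [ 0.5385 -0.2505  0.008 ]
yellow_lip 0.35 [139. 485.] [ 0.5158 -0.4583  0.008 ]
yellow_face 0.81 [113. 319.] [ 0.5333 -0.2477  0.0275]
blue_lip 0.77 [50. 59.] [0.5798 0.0526 0.008 ]
108 [ 0.53254028 -0.30012294  0.04410363] [ 0.54438625 -0.19346848  0.05155699] yaw 3.7598925963155554 x at y=-.248 0.5384940235123657 0.0019122258370524781
```

View pics/m2.png

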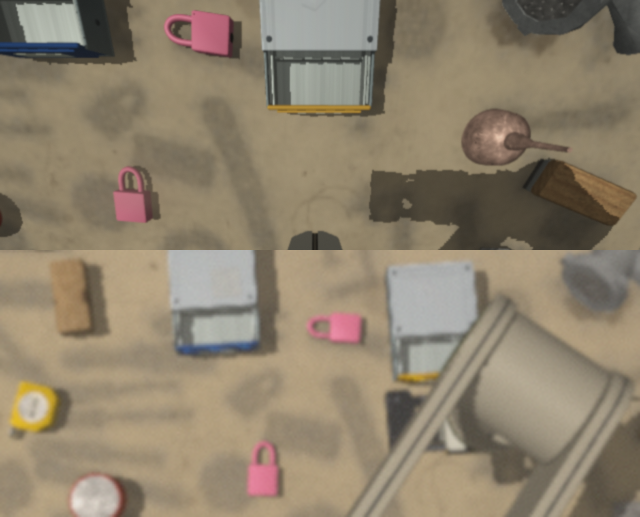

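The blue tray now shows the same exposed pocket as the yellow one, so it is home. The yellow lip (wrist view, row 108, columns 267–370) is at about (0.5385, −0.247), yaw 4°. I'll go over the pocket and down.

Call:
send_rows --rows '[[[45, 2, 0], [0, 0, 0], -1], [[90, 4, 0], [0, 0, 0], -1], [[110, 5, -20], [0, 0, 0], -1], [[110, 5, -65], [0, 0, 0], -1], [[110, 5, -110], [0, 0, 0], -1], [[110, 5, -145], [0, 0, 0], -1], [[110, 5, -165], [0, 0, 0], -1], [[110, 5, -178], [0, 0, 0], -1]]'

```text
t: 8.2
ee_pos: [0.5624, -0.244, 0.02]
tool_rot: [[0.997, 0.072, -0.003], [0.072, -0.997, 0.002], [-0.003, -0.002, -1.0]]
ft_force: [-0.8, -0.1, 0.8]
gripper_width: 0.004
```

Call:
send_rows --rows '[[[-3, 0, 0], [0, 0, 0], -1], [[-7, 0, 0], [0, 0, 0], -1], [[-11, -1, 0], [0, 0, 0], -1], [[-15, -1, 0], [0, 0, 0], -1], [[-20, -1, 0], [0, 0, 0], -1], [[-25, -2, 0], [0, 0, 0], -1]]'

```text
t: 8.8
ee_pos: [0.5389, -0.2479, 0.0237]
tool_rot: [[0.997, 0.071, 0.002], [0.071, -0.998, -0.001], [0.002, 0.001, -1.0]]
ft_force: [1.6, 0.5, 1.6]
gripper_width: 0.004
```

Call:
send_rows --rows '[[[-6, 0, 0], [0, 0, 0], -1], [[-12, -1, 0], [0, 0, 0], -1], [[-18, -1, 0], [0, 0, 0], -1], [[-24, -2, 0], [0, 0, 0], -1], [[-30, -2, 0], [0, 0, 0], -1], [[-36, -3, 0], [0, 0, 0], -1], [[-42, -3, 0], [0, 0, 0], -1], [[-48, -3, 0], [0, 0, 0], -1]]'

```text
t: 9.6
ee_pos: [0.49, -0.2507, 0.0225]
tool_rot: [[0.997, 0.071, -0.0], [0.071, -0.997, -0.0], [-0.0, 0.0, -1.0]]
ft_force: [1.4, -1.0, -1.0]
gripper_width: 0.007
```

Call:
send_rows --rows '[[[-6, 0, 0], [0, 0, 0], -1], [[-12, -1, 0], [0, 0, 0], -1], [[-17, -1, 0], [0, 0, 0], -1], [[-22, -2, 0], [0, 0, 0], -1], [[-26, -2, 0], [0, 0, 0], -1], [[-30, -2, 0], [0, 0, 0], -1]]'

```text
t: 10.2
ee_pos: [0.4602, -0.2527, 0.0226]
tool_rot: [[0.998, 0.071, 0.0], [0.071, -0.998, -0.0], [0.0, 0.0, -1.0]]
ft_force: [2.8, -0.7, -0.8]
gripper_width: 0.006
```

Call:
send_rows --rows '[[[-3, 0, 0], [0, 0, 0], -1], [[-6, 0, 0], [0, 0, 0], -1], [[-9, -1, 0], [0, 0, 0], -1]]'

```text
t: 10.5
ee_pos: [0.4521, -0.2531, 0.0228]
tool_rot: [[0.998, 0.071, 0.002], [0.071, -0.998, 0.001], [0.002, -0.001, -1.0]]
ft_force: [18.6, 5.7, -10.9]
gripper_width: 0.004
```

Call:
send_rows --rows '[[[-2, 0, 0], [0, 0, 0], -1], [[-2, 0, 0], [0, 0, 0], -1], [[6, 1, 0], [0, 0, 0], -1], [[16, 1, 0], [0, 0, 0], -1], [[16, 1, 0], [0, 0, 0], -1], [[16, 1, 25], [0, 0, 0], -1], [[16, 1, 70], [0, 0, 0], -1], [[16, 1, 115], [0, 0, 0], -1]]'

```text
t: 11.3
ee_pos: [0.4662, -0.2519, 0.1378]
tool_rot: [[0.997, 0.071, -0.003], [0.071, -0.997, 0.002], [-0.003, -0.002, -1.0]]
ft_force: [0.7, -1.3, 0.7]
gripper_width: 0.006
```

Call:
send_rows --rows '[[[-30, 0, 45], [0, 0, 0], -1], [[-60, 0, 80], [0, 0, 0], -1], [[-90, 0, 100], [0, 0, 0], -1], [[-100, 0, 100], [0, 0, 0], -1], [[-100, 0, 100], [0, 0, 0], -1]]'

```text
t: 11.8
ee_pos: [0.3669, -0.2529, 0.2377]
tool_rot: [[0.998, 0.069, 0.001], [0.069, -0.998, -0.001], [0.001, 0.001, -1.0]]
ft_force: [-0.2, -0.9, -0.9]
gripper_width: 0.007
```

```bash
python3 - <<'E'
from h import *
s=bot.state();print(s["t"],s["ee_pos"],s["ft_force"])
im,d=bot.capture("wrist");save("w3",im)
for th,z in {"yellow_lip":.008,"nut_big":.008,"yellow_bay":.008,"blue_lip":.008,"oil_can":0}.items():
    for r in bot.landmark_of("wrist",th)[:2]:
        rc=np.array(r["point"])*[400,640]; print(th,round(r["confidence"],2),rc.round(),pix2world("wrist",rc,z=z).round(4))
def lip(lo,hi,y0):
    hsv=cv2.cvtColor(im,cv2.COLOR_RGB2HSV);m=cv2.inRange(hsv,lo,hi)>0
    rr,cc=np.nonzero(m&(d>0));W=np.array([pix2world("wrist",(r,c),depth=d[r,c]) for r,c in list(zip(rr,cc))[::3]])
    T=W[(W[:,2]>.042)&(W[:,2]<.058)&(abs(W[:,1]-y0)<.08)];print(len(T),T.mean(0) if len(T) else "")
lip((15,150,80),(32,255,255),-.25);lip((100,100,30),(125,255,255),.05)
t2,_=bot.capture("top");c=t2[135:260,170:470]
save("m3",np.vstack([im[:250],cv2.resize(c,(640,267),interpolation=cv2.INTER_CUBIC)]))
E
```

```text
11.8 [ 0.36687946 -0.25285491  0.23768558] [-0.15315852 -0.87558721 -0.92321879]
yellow_lip 0.66 [117. 323.] [ 0.4416 -0.2573  0.008 ]
nut_big 0.65 [ 20. 317.] [ 0.5537 -0.2401  0.008 ]
yellow_bay 0.8 [ 32. 320.] [ 0.5417 -0.2445  0.008 ]
oil_can 0.82 [ 67. 487.] [ 0.5184 -0.4653  0.    ]
135 [ 0.4400586  -0.25379649  0.04662495]Traceback (most recent call last):
  File "<stdin>", line 11, in <module>
  File "<stdin>", line 10, in lip
IndexError: too many indices for array: array is 1-dimensional, but 2 were indexed
```

```bash
python3 - <<'E'
from h import *
im=cv2.cvtColor(cv2.imread("pics/w3.png"),cv2.COLOR_BGR2RGB)
t2,_=bot.capture("top");c=t2[135:260,170:470]
save("m3",np.vstack([im[:250],cv2.resize(c,(640,267),interpolation=cv2.INTER_CUBIC)]))
for th,z in {"blue_lip":.008,"blue_unit":0,"padlock":.008,"tape_measure":0,"oil_can":0,"tin_grease":0,"block_wood":0}.items():
    for r in bot.landmark_of("top",th)[:1]:
        rc=np.array(r["point"])*[400,640]; print(th,round(r["confidence"],2),pix2world("top",rc,z=z).round(4))
E
```

```text
blue_lip 0.95 [0.5773 0.0553 0.008 ]
blue_unit 0.56 [0.6506 0.0563 0.    ]
padlock 0.74 [ 0.4096 -0.0126  0.008 ]
tape_measure 0.86 [0.4954 0.3129 0.    ]
oil_can 0.68 [ 0.5136 -0.4713  0.    ]
tin_grease 0.57 [0.3747 0.2122 0.    ]
block_wood 0.9 [0.6417 0.2437 0.    ]
```

View pics/m3.png

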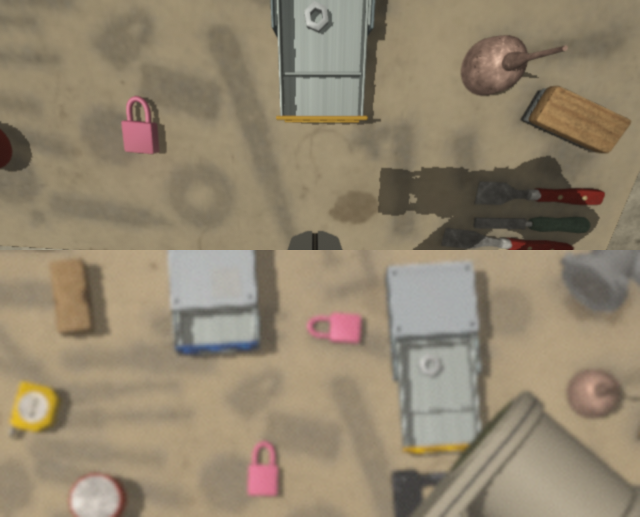

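The yellow tray is fully out with the nut in its bay (wrist view: nut at (317,17), lip at row 119). The blue tray is home, the bystanders stand where they were, and the arm is clear. Handing in.

```bash
python3 -c "
from station import bot
print(bot.close_job(), bot.state()['t'])"
```

```text
the job is handed in; nothing more can be done
the job is handed in; nothing more can be done
```

I pushed the blue tray home, then drew the yellow tray out to its stop, and handed the job in at about 12 s of the 42 s allowed. The hand-in reports no verdict.

- **Blue tray:** I pushed its face with shut fingertips until it met the stop, where the push reached about 45 N. Its lip ended at about x = 0.577, with the same exposed pocket as the yellow tray had when it was home.
- **Yellow tray:** I hooked the shut fingertips behind its lip without pinching it and drew it out until the force rose to about 19 N at the stop. The lip moved from x = 0.5385 to 0.440, about 98.5 mm of the 100 mm travel.
- **Nut and bystanders:** The nut was seen about 13 mm from the bay centre. The last pictures show the four bystanders in place. The detector readings differ by up to about 13 mm from the first ones, most for the wooden block, and I put this down to detector noise because the arm never went near it. The arm was clear and touching nothing.
- **Not checked:** With the blue tray home, the brass padlock is hidden under the cover, so I could not see it directly. In the last check the network's best padlock match was a pink look-alike.

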